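Free the seized stage clamp and draw out the specimen slide

ROBOT

A 6-joint arm with a two-finger parallel gripper is mounted at the origin on the work surface. World frame = base frame: x ahead of the robot, y to its left, z up, the work surface at z = 0. Lengths are in m, angles in rad, forces in N, time in s.
With the tool pointing down it reaches from about 0.35 to 0.775 m from the base axis. Payload 7.3 kg.
Tool frame: the origin (TCP) lies between the finger pads; the fingertips stand 14 mm ahead of it and the grasp point (between the pads) lies 5 mm behind it; z points along the fingers, y is the direction in which the jaws open and shut (so a half turn about z gives the same grasp; the last joint's range is limited). The gripper opens to 92 mm and grips with 3 to 60 N. Pads are 19 mm wide; open, the fingers measure 130 mm over their backs; the gripper's body (75 mm by 190 mm) begins 47 mm behind the grasp point.
Start: joints at [0.993, 0.342, 1.524, -0, 1.275, -0.146], TCP at [0.22, 0.477, 0.241] pointing down, gripper open.
Joint ranges: [-2.53, 2.53], [-0.77, 2.02], [0.04, 2.7], [-1, 4.14], [0.28, 2.66], [-3.11, 3.11]. Speed limits (rad/s): [2.57, 2.57, 3.14, 3.14, 3.14, 3.14].

INTERFACE

Orientations are given as [roll, pitch, yaw] about the fixed x, y, z axes, in that order (R = Rz(yaw) Ry(pitch) Rx(roll)).
In Python, from cell import robot gives the robot as it stands.
- The arm moves only by the shell command python3 -m creep 'ROWS' [FORCE]. ROWS is JSON, a list that holds one entry, the list of rows, each a list of 7 numbers: the shift along the tool's x, y, z in cm, then the turn, a rotation vector about the tool's x, y, z in degrees, then the gripper command: -1 is shut, 1 is fully open, values between are in proportion. In form: [[[tx, ty, tz, wx, wy, wz, gripper], ...]]. A call has 1 to 8 rows; each row is the pose to reach, as a shift and turn from the pose measured when the call began, along the tool's axes at that moment; what a row does not reach only later rows make up. A row lasts 1/10 s, in which the tool goes at most 50 mm and 8.59 degrees, less where a joint would pass 70% of its speed; a pose out of reach is approached as far as the arm can. A call with a gripper value outside its range is refused whole. The fingers move at their own pace and stop on an object; FORCE is the grip in N (left out, the last holds). Time passes only in rows, so rows that repeat a pose let the fingers close. It gives the time, the measured TCP pose, the force and the opening at its end, in the units of the state.
- robot.observe(): the state, without advancing time (a new reading comes with each control period).
- robot.read_camera(name): name is "side" or "top" or "wrist"; returns the picture (480x640x3 uint8, red, green, blue); there is no depth.
- robot.camera_params(name): a dict with "camera_matrix" (3x3 intrinsics, pixels), "k1" (the pictures are not rectified: a ray, as slopes to the right and down, at radius r is drawn at 1 + k1 r^2 times it, then the intrinsics apply), "R" (3x3) and "t" (3): a world point X has camera coordinates R X + t. Camera axes: x right, y down, z forward; pixel columns grow to the right and rows downward; lengths in m; the calibration is good to about 2 mm. A picture is of the moment at which its call begins: read the wrist's pose just before it. camera_params takes no time and is no camera call; for the wrist camera it gives the pose at the moment of the call.
- robot.hand_in(): hands the job in, once; it reports no verdict.
Trained networks look in the newest picture that a camera, given by its name, has taken for a name from the list of things; names that differ only in an ending like _2 or _b are one class to them, and where a whole thing is asked for, a point or a joint stands for the part that bears it (a point fixed in the world has none). Each returns a list of dicts, best first, with "score" (0 to 1); they miss things now and then, are a little off and sometimes report something else, mostly with a low value. They report only what shows in the picture. A call takes as long as a camera call. They do not tell look-alikes from the thing itself.
- robot.look_for(camera, label): "centre" ([x, y, z] in m, in the coordinates of the camera as it stood for that picture, good to about 4 mm: the middle of the surface that is visible of it).
- robot.masks_of(camera, label): "mask" (480x640 bool, what is visible of it).
The state is a dict: "time": time; "qpos": joint angles; "qvel": joint speeds; "joint_efforts": joint torques, N m; "tool_pos": TCP position; "tool_rot": TCP orientation; "contact_force": force on the tool from outside, world axes, zero at the start; "torque": the same for the moment, N m; "opening": finger opening in m.
Only numpy, scipy, OpenCV 4.12 (cv2) and the standard library are available. Lean on these libraries where they do the work, as an engineer would, in place of code of your own. Each camera call takes 0.05 s, during which the arm holds its last target.

TASK

The clamp knob of the classroom microscope has seized: push its black wing bar anticlockwise (seen from above) with a short firm twist to break it loose, then keep turning it the same way until it comes up against its stop. Then pull the sprung specimen carriage by its upright tab, towards the robot, all the way out until it clicks and stays out by itself. Keep the specimen block lying on the carriage, and leave the things standing around where they are.

Things in the scene. Friction and masses are not known exactly. Their poses are not given: they have to be found in the camera images.
- scope: lilac microscope, fixed. Base plate 30 mm high, x -160 to 190 mm, y -140 to 120 mm of its origin, which is at table height; x points to its back, away from the robot, y to its left. Lens, head and column over x 40 to 190, y 32 to 88 mm, up to 277 mm high, lens 137 mm up. Carriage left (centre line y = 60 mm), clamp knob right (x -70, y -85 mm)
- knob_bar (a point): centre of the black wing bar, on the knob's upright axis, 82 mm above the table. Bar 110 mm long along the point's x (both ends alike), 14 mm wide, from 70 to 94 mm above the table; points any way at the start. Hub 34 mm across, top 97 mm up; dark round housing below, 92 mm across, top 56 mm up
- knob (a joint): knob angle, rad: 0 seized, grows anticlockwise seen from above, stop at 3.3. It sticks over the first 0.3 rad, where it needs about 0.6 N m (15 N at 40 mm from the axis), then jumps to about 0.5, turns freely (under 0.1 N m) and stays where it is left. It locks the carriage below about 2.4
- tab (a point): middle of the top edge (100 mm above the table) of the carriage's upright black pull tab: 80 mm wide along the point's y, 10 mm thick along x, 55 mm tall, at the end towards the robot. Behind it (+x) the aluminium carriage plate, 100 mm wide, top 45 mm above the table, is bare for about 135 mm. The carriage comes out along -x
- carriage (a joint): how far the carriage is out, m: 0 home, 0.09 at its stop. While locked it has under 2 mm of play. A spring draws it home with 1.5 N (home) to 4 N (out); just before the stop, from 0.072 to 0.08, it needs up to about 15 N to pass a catch, jumps on to about 0.087 and then stays out by itself
- plate_spot (a point): point on the top of the carriage plate, on its centre line, 190 mm behind the tab; moves with the carriage; the specimen lies around it. x and y as for the tab
- specimen: amber resin specimen block, 50 x 70 x 20 mm, 120 g, lying loose on the rear of the carriage plate below the lens; origin at the middle of its underside
- jar: glass jar of black-capped marker pens, 84 mm across, 125 mm tall (pens to 156 mm), right of the microscope; origin under its middle
- slide_box: open white box of glass slides, 130 x 85 x 35 mm, left of the microscope; origin under its middle
- glasses: spectacles with open temples, 140 x 130 mm, 36 mm tall, right of the microscope near the robot; origin under the middle
- dish: covered glass petri dish, 88 mm across, 15 mm tall, lying on the rear right of the microscope base; origin under its middle
- magnifier: magnifying glass lying flat, lens 86 mm across, handle along its -x to 140 mm from the lens centre, 12 mm tall, left of the carriage near the robot; origin under the lens centre
Not all that is in view belongs to the job. Several things have the shape of the specimen; the one meant has the colours described above.

How it is judged:
By the outcome, as a careful person would: the job done as asked, in the order asked, and still so for the second after the job is handed in, with the robot touching nothing.
It also fails if it takes over 56 s, if anything falls off the work surface, if the arm or the gripper's body presses on something with over 40 N, if the wrist force passes 120 N, or if a joint passes its speed limit or range.

## Working session

There is one attempt and no reset: what is moved stays moved. The work goes in short steps, Python scripts to look and compute and a shell command to move; the robot and the scene stay as the last step left them, time stands still between calls to the robot, and variables do not carry over. Pictures are saved under pics/ and viewed, and the job is handed in when it is done.

```bash
ls; mkdir -p pics
python3 - <<'E'
from cell import robot
import cv2
s=robot.observe();print(s['time'],s['tool_pos'],s['tool_rot'],s['opening'],s['contact_force'])
for c in ["top","side","wrist"]:
    im=robot.read_camera(c);cv2.imwrite(f"pics/{c}0.png",im[:,:,::-1])
E
```

```text
pics
0.0 [0.21948272 0.47650753 0.24002308] [-3.14003556e+00 -2.00288669e-04  2.70982135e+00] 0.09190065726208618 [-0.49556847  0.51891353 -0.10310235]
```

View pics/top0.png

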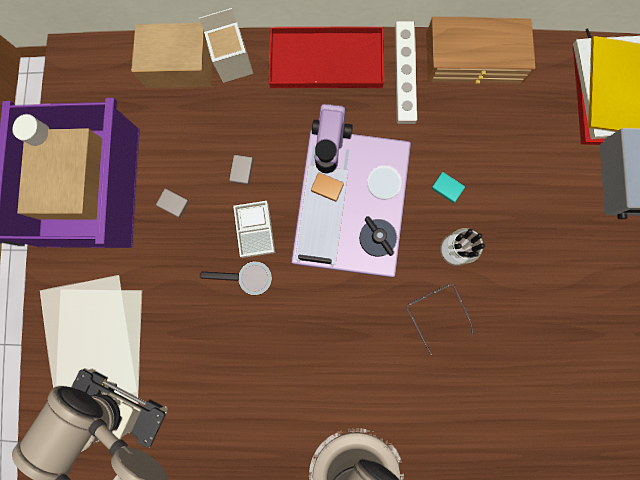

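View pics/side0.png

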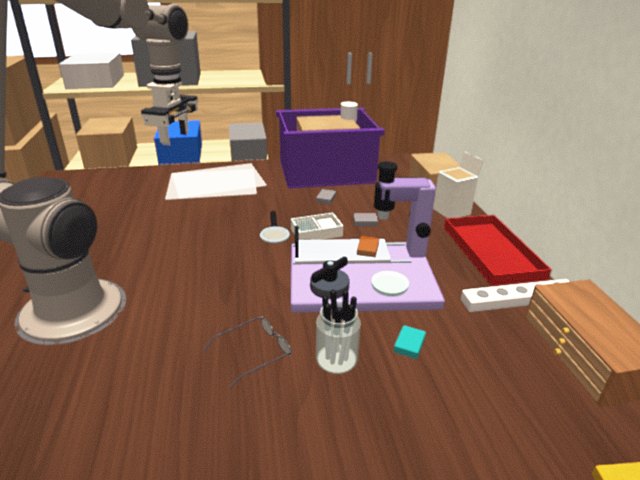

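View pics/wrist0.png

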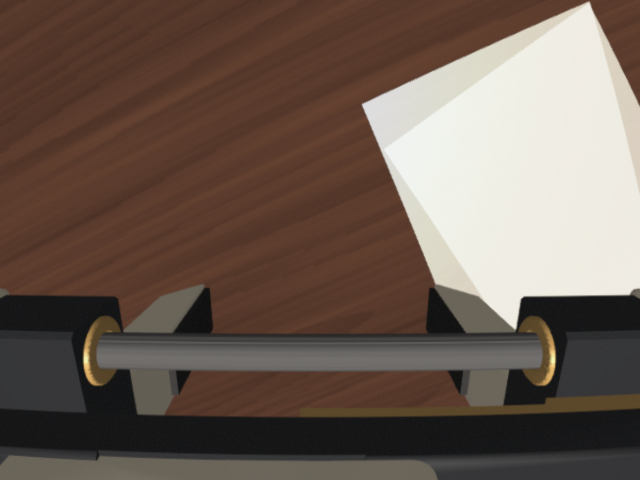

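The top view shows the microscope with its lens at (326,155). The knob hub is at (379,236), with the bar running from about (365,219) to (393,253), and the tab is at (315,259). Specimen candidates are amber (327,186), grey (241,169), grey (172,202) and teal (448,187). I choose the amber one, on the carriage.

```bash
cat > h.py <<'E'
from cell import robot
import cv2, numpy as np
from scipy.spatial.transform import Rotation as Ro
def dist(P): return np.array([P['k1'],0,0,0,0.])
def px2w(P,uv,z):
    # cv2's undistort inverts 1+k1 r^2
    n=cv2.undistortPointsIter(np.array(uv,float).reshape(-1,1,2),np.array(P['camera_matrix']),dist(P),None,None,(3,50,1e-10)).reshape(-1,2)
    R=np.array(P['R']);t=np.array(P['t']); c=-R.T@t
    d=np.c_[n,np.ones(len(n))]@R
    return c+d*((z-c[2])/d[:,2])[:,None]
def w2px(P,X):
    return cv2.projectPoints(np.array(X,float).reshape(-1,1,3),cv2.Rodrigues(np.array(P['R']))[0],np.array(P['t']),np.array(P['camera_matrix']),dist(P))[0].reshape(-1,2)
def cam2w(P,c): return np.array(P['R']).T@(np.array(c)-np.array(P['t']))
E
python3 - <<'E'
from h import *
P=robot.camera_params('top');print(-np.array(P['R']).T@np.array(P['t']))
im=robot.read_camera('top')
for l in ['knob_bar','tab','specimen','scope','jar','glasses','dish','magnifier']:
    for d in robot.look_for('top',l)[:3]: print(l,round(d['score'],2),cam2w(P,d['centre']).round(3),w2px(P,cam2w(P,d['centre'])).round(0))
print(px2w(P,[[293,263],[396,276],[410,142],[315,259],[299,257],[331,261]],0.03).round(4))
m=robot.masks_of('top','knob_bar')
print([(d['score'],d['mask'].sum()) for d in m])
c=im[130:290,270:430,::-1];cv2.imwrite('pics/crop1.png',cv2.resize(c,None,fx=3.7,fy=3.7,interpolation=cv2.INTER_CUBIC))
E
```

```text
[0.43107555 0.0583734  1.35467814]
knob_bar 0.94 [ 0.585 -0.046  0.091] [[378. 235.]]
tab 0.59 [0.62  0.095 0.045] [[319. 223.]]
specimen 0.92 [0.763 0.3   0.016] [[241. 170.]]
specimen 0.81 [0.709 0.081 0.062] [[325. 187.]]
specimen 0.79 [ 0.721 -0.229  0.018] [[447. 186.]]
scope 0.65 [0.679 0.036 0.03 ] [[343. 201.]]
jar 0.65 [ 0.56  -0.243  0.102] [[462. 246.]]
glasses 0.64 [ 0.429 -0.181  0.026] [[431. 302.]]
dish 0.77 [ 0.726 -0.068  0.048] [[385. 181.]]
magnifier 0.78 [0.484 0.265 0.005] [[252. 278.]]
[[ 0.5226  0.16    0.03  ]
 [ 0.4919 -0.0945  0.03  ]
 [ 0.833  -0.1343  0.03  ]
 [ 0.5329  0.1056  0.03  ]
 [ 0.5376  0.1453  0.03  ]
 [ 0.5281  0.0659  0.03  ]]
[(0.95, np.int64(372)), (0.46, np.int64(2963))]
```

View pics/crop1.png

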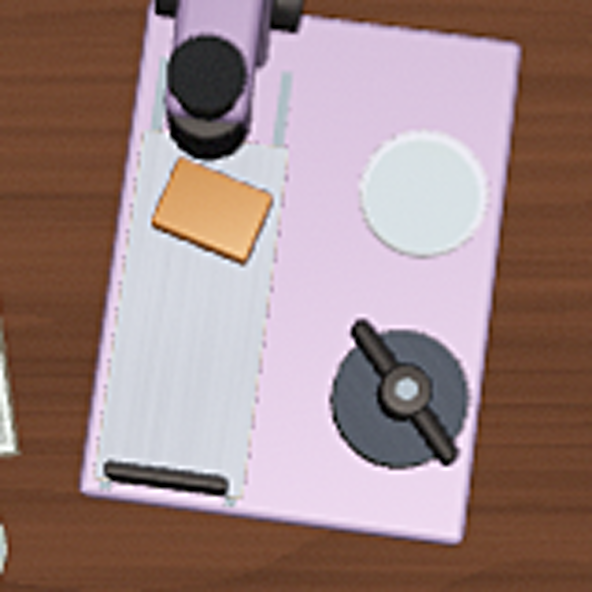

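The crop confirms the amber block on the carriage at crop (212,210), partly under the lens. The wing bar runs from crop (360,328) to (450,460), and the tab's top edge from (105,468) to (228,485).

```bash
cat >> h.py <<'E'
def goto(pos,yaw):
    "shift (cm) and turn (deg) in current tool axes to a tool-down pose"
    s=robot.observe();R0=Ro.from_euler('xyz',s['tool_rot']);R1=Ro.from_euler('xyz',[np.pi,0,yaw])
    return (R0.inv().apply(np.array(pos)-s['tool_pos'])*100).round(2),(R0.inv()*R1).as_rotvec(degrees=True).round(1)
E
python3 - <<'E'
from h import *
P=robot.camera_params('top')
c=lambda l:[(x/3.7+270-.36,y/3.7+130-.36) for x,y in l]
e=px2w(P,c([(360,328),(450,460)]),.094);print('ends',e.round(4),np.linalg.norm(e[1]-e[0]),'mid',e.mean(0))
d=e[0]-e[1];print('beta',np.degrees(np.arctan2(d[1],d[0])))
print('hub',px2w(P,c([(405,388)]),.097))
t=px2w(P,c([(105,468),(228,485)]),.1);print('tab',t,np.linalg.norm(t[1]-t[0]),t.mean(0))
# scope fit
b=px2w(P,c([(80,492),(463,544),(520,43)]),.03)
print(b)
yaw=-0.117;R=np.array([[np.cos(yaw),-np.sin(yaw)],[np.sin(yaw),np.cos(yaw)]])
L=np.array([[-.16,.12],[-.16,-.14],[.19,-.14]])
o=(b[:,:2]-L@R.T);print('origins',o)
o=o.mean(0);print('knob pred',o+R@[-.07,-.085])
m=robot.masks_of('top','knob_bar')[0]['mask'];ys,xs=np.nonzero(m);q=px2w(P,np.c_[xs,ys],.094)[:,:2]
print('mask mean',q.mean(0));
u,w,v=np.linalg.svd(q-q.mean(0));print('mask angle',np.degrees(np.arctan2(v[0,1],v[0,0]))%180,np.ptp((q-q.mean(0))@v[0]))
E
```

```text
ends [[ 0.6256 -0.0193  0.094 ]
 [ 0.5408 -0.0764  0.094 ]] 0.10219725816014939 mid [ 0.58316272 -0.04786565  0.094     ]
beta 33.94007064997896
hub [[ 0.58647849 -0.04773639  0.097     ]]
tab [[0.53401068 0.14307999 0.1       ]
 [0.52366442 0.06490769 0.1       ]] 0.07885399854805614 [0.52883755 0.10399384 0.1       ]
[[ 0.5235271   0.1643777   0.03      ]
 [ 0.49024049 -0.09147736  0.03      ]
 [ 0.83498239 -0.13475322  0.03      ]]
origins [[0.66842524 0.02652078]
 [0.66548927 0.02888818]
 [0.66262402 0.02646896]]
knob pred [ 0.58606908 -0.04895491]
mask mean [ 0.58349678 -0.04848519]
mask angle 33.94138117853467 0.10702347017472828
```

```bash
python3 -m creep '[[[-3.4,-2,0,0,0,8.5,1],[-6.9,-4,0,0,0,17,1],[-10.3,-6,0,0,0,25.5,1],[-13.8,-8.1,0,0,0,34,1],[-17.2,-10.1,0,0,0,42.5,1],[-20.6,-12.1,0,0,0,51,1],[-24.1,-14.1,0,0,0,59.5,0.83],[-27.5,-16.2,0,0,0,68,0.83]]]' 20
python3 - <<'E'
from h import *
print(goto([.5855,-.0482,.2],np.radians(-89)),robot.observe()['qpos'].round(2) )
E
```

```text
time: 1.5
tool_pos: [0.4025, 0.2132, 0.241]
tool_rot: [3.141, -0.0, 1.517]
contact_force: [0.1, 0.7, 0.3]
opening: 0.0847
(array([-25.12,  19.68,   4.1 ]), array([-0.000e+00, -1.000e-01,  1.759e+02])) [0.32 0.21 1.7  0.   1.22 0.37]
```

```bash
python3 -m creep '[[[-3.1,2.5,0,0,0,8.5,0.83],[-6.3,4.9,0,0,0,17,0.83],[-9.4,7.4,0,0,0,25.5,0.83],[-12.6,9.8,0,0,0,34,0.83],[-15.7,12.3,0,0,0,42.5,0.83],[-18.8,14.8,0,0,0,51,0.83],[-22,17.2,0,0,0,59.5,0.83],[-25.1,19.7,0,0,0,68,0.83]]]'
python3 -m creep '[[[0,0,0,0,0,8.5,0.83],[0,0,0,0,0,17,0.83],[0,0,0,0,0,25.5,0.83],[0,0,0,0,0,34,0.83],[0,0,0,0,0,42.5,0.83],[0,0,0,0,0,51,0.83],[0,0,0,0,0,59.5,0.83],[0,0,0,0,0,68,0.83]]]'
python3 - <<'E'
from h import *
print(goto([.5855,-.0482,.2],np.radians(-89)),robot.observe()['qpos'].round(2) )
E
```

```text
time: 2.3
tool_pos: [0.5864, -0.0496, 0.241]
tool_rot: [-3.141, -0.001, 0.324]
contact_force: [0.9, 0.5, 0.4]
opening: 0.084
time: 3.1
tool_pos: [0.5864, -0.0496, 0.241]
tool_rot: [-3.141, -0.0, -0.869]
contact_force: [-0.2, 0.3, 0.3]
opening: 0.0842
(array([-0.16, -0.02,  4.1 ]), array([-0. ,  0. , 39.2])) [-0.21  0.46  1.34  0.    1.34  2.23]
```

```bash
python3 -m creep '[[[-0.1,0,1,0,0,8.5,0.83],[-0.2,0,2,0,0,17,0.83],[-0.2,0,3,0,0,25.5,0.83],[-0.2,0,4,0,0,34,0.83],[-0.2,0,5,0,0,42.5,0.83],[-0.2,0,6,0,0,42.5,0.83],[-0.2,0,7.5,0,0,42.5,0.83],[-0.2,0,9.5,0,0,42.5,0.83]]]'
python3 - <<'E'
from h import *
s=robot.observe();print(s['qpos'].round(2),s['tool_pos'])
for c in ['wrist','top']:
    cv2.imwrite(f'pics/{c}1.png',robot.read_camera(c)[:,:,::-1])
P=robot.camera_params('wrist'); print(-np.array(P['R']).T@np.array(P['t']), np.array(P['R'])[2])
E
```

```text
time: 3.9
tool_pos: [0.5857, -0.0482, 0.146]
tool_rot: [-3.139, 0.0, -1.606]
contact_force: [0.0, 0.8, -0.4]
opening: 0.0838
[-0.21  0.54  1.48  0.    1.12  2.96] [ 0.58570776 -0.0481528   0.14600589]
[ 0.58135859 -0.12293766  0.28713132] [ 0.00544099  0.27754664 -0.96069676]
```

View pics/wrist1.png

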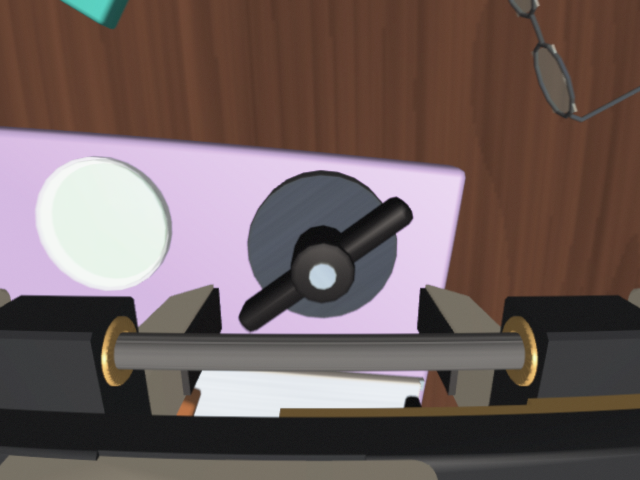

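The wrist view shows the hub cap at (322,276) and the bar ends near (402,208) and (248,322). The jaws sit on either side. I'll check the axis position from this view.

Run:
```python
from h import *
P=robot.camera_params('wrist')
print(px2w(P,[[322,276]],.097),px2w(P,[[402,208],[248,322]],.094))
e=px2w(P,[[402,208],[248,322]],.094);d=e[1]-e[0];print(np.degrees(np.arctan2(d[1],d[0])),e.mean(0))
```

```text
[[ 0.58158409 -0.05057127  0.097     ]] [[ 0.5417542  -0.08289126  0.094     ]
 [ 0.62124355 -0.0251451   0.094     ]]
35.99705507425656 [ 0.58149887 -0.05401818  0.094     ]
```

```bash
python3 -m creep '[[[0.1,0.15,2,0,0,0,0.83],[0.1,0.15,3.5,0,0,0,0.83],[0.1,0.15,4.5,0,0,0,0.83],[0.1,0.15,5.2,0,0,0,0.83],[0.1,0.15,5.9,0,0,0,0.83],[0.1,0.15,5.9,0,0,0,0.83]]]'
```

```text
time: 4.6
tool_pos: [0.5816, -0.0485, 0.0839]
tool_rot: [3.136, 0.002, -1.607]
contact_force: [-0.2, -0.3, 0.1]
opening: 0.0844
```

```bash
python3 -m creep '[[[0,0,0,0,0,-6,0.83],[0,0,0,0,0,-12,0.83],[0,0,0,0,0,-20,0.83],[0,0,0,0,0,-28,0.83],[0,0,0,0,0,-36,0.83],[0,0,0,0,0,-42,0.83]]]'
python3 - <<'E'
from h import *
s=robot.observe();print(s['torque'].round(2),s['qpos'].round(2))
E
```

```text
time: 5.2
tool_pos: [0.5824, -0.0492, 0.0847]
tool_rot: [3.14, 0.003, -0.869]
contact_force: [1.4, -1.0, 0.3]
opening: 0.0837
[-0.19  0.01 -0.06] [-0.22  0.61  1.55  0.    0.99  2.22]
```

Run:
```python
from h import *
cv2.imwrite('pics/wrist2.png',robot.read_camera('wrist')[:,:,::-1])
c=robot.read_camera('side')[220:320,270:430,::-1];cv2.imwrite('pics/side2.png',cv2.resize(c,None,fx=4,fy=4))
```

```text
(no output)
```

View pics/wrist2.png

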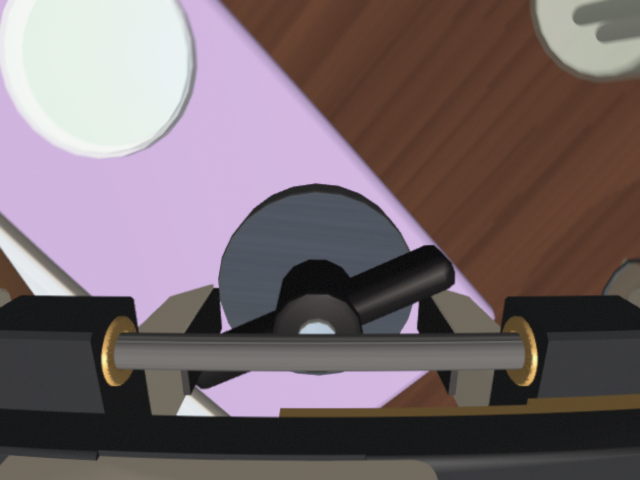

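View pics/side2.png

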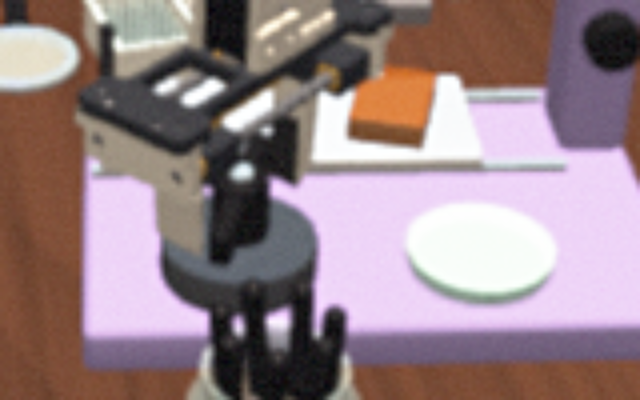

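The fingers bear on the bar at about (430,290) and (210,370), and the bar has turned with them, so it is loose. I'll keep turning.

```bash
python3 -m creep '[[[0,0,0,0,0,-8,0.83],[0,0,0,0,0,-16,0.83],[0,0,0,0,0,-24,0.83],[0,0,0,0,0,-32,0.83],[0,0,0,0,0,-40,0.83],[0,0,0,0,0,-48,0.83],[0,0,0,0,0,-56,0.83],[0,0,0,0,0,-64,0.83]]]';python3 -m creep '[[[0,0,0,0,0,-8,0.83],[0,0,0,0,0,-16,0.83],[0,0,0,0,0,-24,0.83],[0,0,0,0,0,-32,0.83],[0,0,0,0,0,-40,0.83],[0,0,0,0,0,-48,0.83],[0,0,0,0,0,-56,0.83],[0,0,0,0,0,-64,0.83]]]'
python3 - <<'E'
from h import *
s=robot.observe();print(s['torque'].round(2),s['qpos'].round(2),np.degrees(s['tool_rot']))
cv2.imwrite('pics/wrist3.png',robot.read_camera('wrist')[:,:,::-1])
E
```

```text
time: 6.1
tool_pos: [0.583, -0.0488, 0.0853]
tool_rot: [-3.14, 0.001, 0.247]
contact_force: [2.0, 0.4, -0.1]
opening: 0.0843
time: 6.9
tool_pos: [0.5829, -0.0491, 0.0857]
tool_rot: [-3.14, -0.0, 1.366]
contact_force: [-0.9, -1.1, 0.4]
opening: 0.0843
[-0.4   0.21 -0.05] [-0.22  0.61  1.55  0.    0.99 -0.01] [-1.79891197e+02 -1.75928081e-02  7.82809995e+01]
```

View pics/wrist3.png

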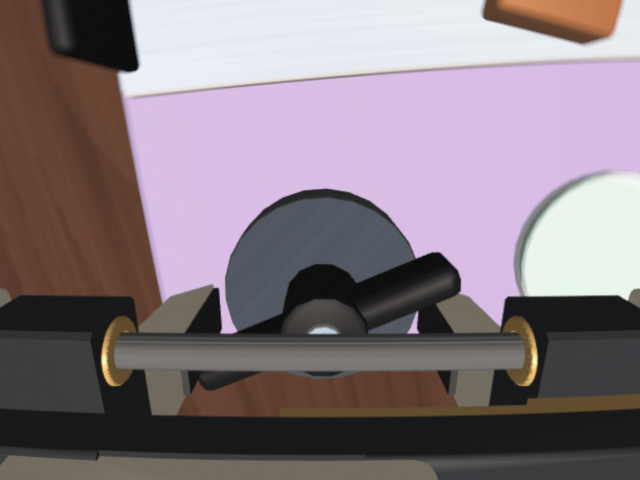

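The bar is still riding just ahead of the fingers, with about 30° to go. I'll approach the stop gently.

```bash
T='from h import *
s=robot.observe();print(s["torque"].round(2),s["contact_force"].round(1),np.degrees(s["tool_rot"]).round(1))'
python3 -m creep '[[[0,0,0,0,0,-6,0.83],[0,0,0,0,0,-12,0.83],[0,0,0,0,0,-18,0.83],[0,0,0,0,0,-23,0.83],[0,0,0,0,0,-26,0.83]]]'; python3 -c "$T"; python3 -m creep '[[[0,0,0,0,0,-2,0.83],[0,0,0,0,0,-4,0.83],[0,0,0,0,0,-4,0.83]]]'; python3 -c "$T"
```

```text
time: 7.45
tool_pos: [0.5832, -0.0491, 0.0861]
tool_rot: [-3.141, -0.001, 1.825]
contact_force: [0.5, -1.3, 0.2]
opening: 0.0841
[-0.3   0.04 -0.08] [ 0.5 -1.3  0.2] [-180.    -0.   104.6]
time: 7.75
tool_pos: [0.5834, -0.0492, 0.0864]
tool_rot: [-3.141, -0.0, 1.891]
contact_force: [-0.5, -0.6, 0.3]
opening: 0.0842
[-0.14  0.05 -0.01] [-0.5 -0.6  0.3] [-180.    -0.   108.3]
```

```bash
T='from h import *
s=robot.observe();print(s["torque"].round(2),s["contact_force"].round(1),np.degrees(s["tool_rot"]).round(1))'
for i in 1; do python3 -m creep '[[[0,0,0,0,0,-2,0.83],[0,0,0,0,0,-4,0.83],[0,0,0,0,0,-4,0.83]]]'; python3 -c "$T"; done; python3 -m creep '[[[0,0,0,0,0,-2,0.83],[0,0,0,0,0,-4,0.83],[0,0,0,0,0,-4,0.83]]]'; python3 -c "$T"
```

```text
time: 8.05
tool_pos: [0.584, -0.05, 0.0867]
tool_rot: [3.14, -0.0, 1.951]
contact_force: [1.8, -4.3, -1.3]
opening: 0.084
[-0.94 -0.12 -2.47] [ 1.8 -4.3 -1.3] [179.9  -0.  111.8]
time: 8.35
tool_pos: [0.584, -0.0502, 0.0867]
tool_rot: [3.137, -0.006, 1.996]
contact_force: [-0.3, -0.4, 1.3]
opening: 0.0841
[ -0.6    0.64 -13.36] [-0.3 -0.4  1.3] [179.7  -0.3 114.4]
```

The torque rose sharply at yaw 112°, so the bar is firmly against its stop. That fits the predicted 110°. I'm backing off right away.

```bash
python3 -m creep '[[[0,0,0,0,0,4,0.83],[0,0,0,0,0,8,0.83],[0,0,0,0,0,10,0.83],[0,0,0,0,0,10,0.83],[0,0,-3,0,0,10,0.83],[0,0,-7,0,0,10,0.83],[0,0,-11,0,0,10,0.83],[0,0,-13,0,0,10,0.83]]]'
python3 - <<'E'
from h import *
s=robot.observe();print(s["torque"].round(2),s["contact_force"].round(1),np.degrees(s["tool_rot"]).round(1))
cv2.imwrite('pics/wrist4.png',robot.read_camera('wrist')[:,:,::-1])
P=robot.camera_params('top');im=robot.read_camera('top')
for l in ['tab','specimen']:
    for d in robot.look_for('top',l)[:3]: print(l,round(d['score'],2),cam2w(P,d['centre']).round(3))
print(goto([.52,.104,.2],np.radians(83)))
c=im[130:290,270:430,::-1];cv2.imwrite('pics/crop4.png',cv2.resize(c,None,fx=3.7,fy=3.7,interpolation=cv2.INTER_CUBIC))
E
```

```text
time: 9.15
tool_pos: [0.5848, -0.051, 0.2207]
tool_rot: [3.134, -0.002, 1.83]
contact_force: [0.0, 0.2, -0.5]
opening: 0.0839
[-0.17  0.04 -0.04] [ 0.   0.2 -0.5] [ 1.796e+02 -1.000e-01  1.049e+02]
tab 0.9 [0.619 0.094 0.048]
specimen 0.98 [0.709 0.081 0.063]
specimen 0.76 [ 0.727 -0.245  0.018]
specimen 0.67 [0.764 0.301 0.019]
(array([16.56, -2.22,  1.72]), array([ 0.1, -0.4, 21.6]))
```

View pics/wrist4.png

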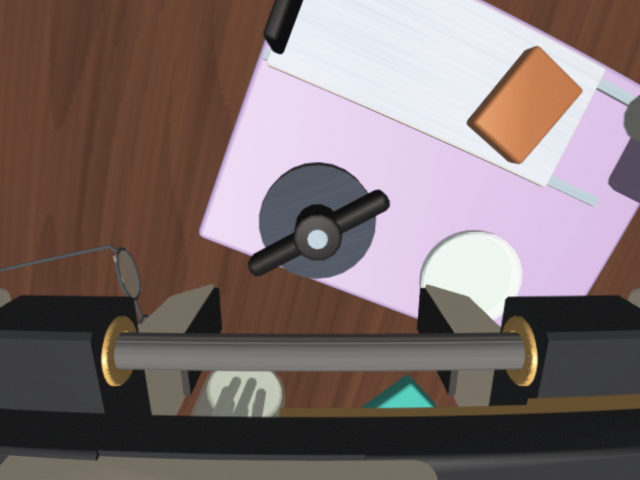

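View pics/crop4.png

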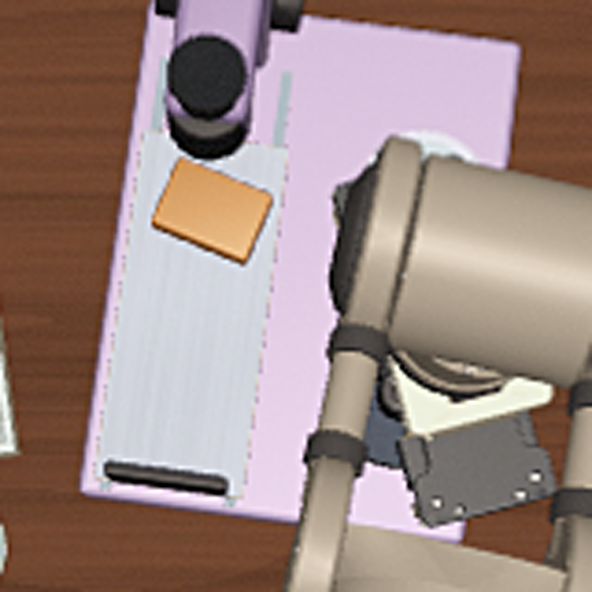

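The wrist view shows the turned bar from (250,265) to (388,200) with the hub at (318,239). The carriage is still home, with the amber block on it.

```bash
python3 - <<'E'
from h import *
P=robot.camera_params('wrist')
e=px2w(P,[[250,267],[388,199]],.094);d=e[1]-e[0];print(e,np.degrees(np.arctan2(d[1],d[0])))
E
python3 -m creep '[[[3,-0.4,0,0,0,7,0],[6,-0.8,0,0,0,14,0],[9,-1.2,0,0,0,21.6,0],[12,-1.6,0,0,0,21.6,0],[14.5,-2,0,0,0,21.6,0],[16.6,-2.2,1,0,0,21.6,0],[16.6,-2.2,2,0,0,21.6,0],[16.6,-2.2,2,0,0,21.6,0]]]'
python3 - <<'E'
from h import *
s=robot.observe();print(s['tool_pos'],s['tool_rot'],s['opening'],s['qpos'].round(2))
cv2.imwrite('pics/wrist5.png',robot.read_camera('wrist')[:,:,::-1])
E
```

```text
[[ 0.54211251 -0.08161904  0.094     ]
 [ 0.62045473 -0.01216439  0.094     ]] 41.558737105904065
time: 10.15
tool_pos: [0.5187, 0.1044, 0.1944]
tool_rot: [-3.137, -0.005, 1.452]
contact_force: [-0.4, -0.1, -0.9]
opening: 0.0459
[0.5187198  0.10436444 0.19443967] [-3.13737063 -0.00470524  1.45237057] 0.045937000422004846 [0.05 0.39 1.58 0.01 1.17 0.17]
```

View pics/wrist5.png

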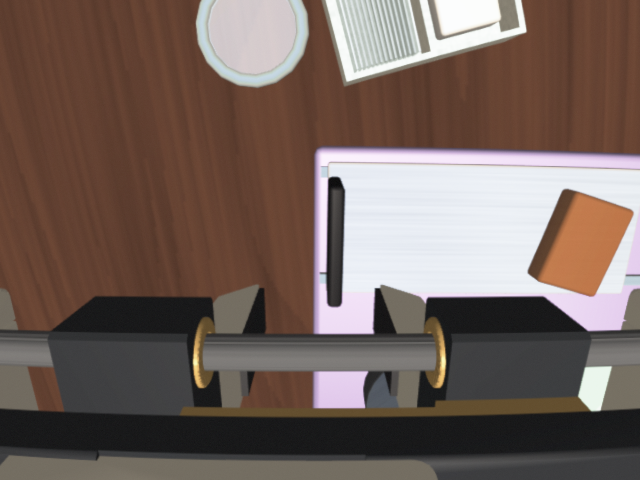

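Run:
```python
from h import *
P=robot.camera_params('wrist');print(-np.array(P['R']).T@np.array(P['t']))
print(px2w(P,[[327,190],[343,190],[328,302],[341,302]],.1).round(4))
tt=np.array([.529,.104])
for d in robot.look_for('wrist','tab'): print(d['score'],cam2w(P,d['centre']))
im=robot.read_camera('wrist')[150:330,290:390,::-1];cv2.imwrite('pics/c5.png',cv2.resize(im,None,fx=3.3,fy=3.3,interpolation=cv2.INTER_CUBIC))
```

```text
[0.5285268  0.17638876 0.33977403]
[[0.5283 0.1408 0.1   ]
 [0.5377 0.1397 0.1   ]
 [0.5207 0.0696 0.1   ]
 [0.529  0.0686 0.1   ]]
0.95 [0.61473599 0.09877633 0.05109692]
0.4 [0.48719245 0.25088101 0.0048865 ]
```

View pics/c5.png

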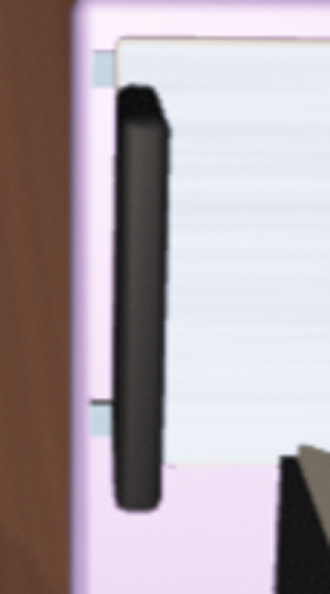

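Both cameras put the tab centre at about (0.529, 0.104), lying along scope y. I'll descend astride it.

Run:
```python
from h import *
print(goto([.529,.104,.08],np.radians(83.2)))
```

```text
(array([ 0.08,  0.84, 11.67]), array([ 0. , -0.3, -0.2]))
```

```bash
python3 -m creep '[[[0.1,0.9,3,0,-0.3,0,0],[0.1,0.9,6,0,-0.3,0,0],[0.1,0.9,8.5,0,-0.3,0,0],[0.1,0.9,10.5,0,-0.3,0,0],[0.1,0.9,11.5,0,-0.3,0,0],[0.1,0.9,11.5,0,-0.3,0,0]]]' 40
python3 - <<'E'
from h import *
s=robot.observe();print(s['tool_pos'],s['contact_force'].round(1))
cv2.imwrite('pics/wrist6.png',robot.read_camera('wrist')[:,:,::-1])
E
python3 -m creep '[[[0,0,0,0,0,0,-1],[0,0,0,0,0,0,-1],[0,0,0,0,0,0,-1],[0,0,0,0,0,0,-1],[0,0,0,0,0,0,-1],[0,0,0,0,0,0,-1]]]' 40
```

```text
time: 10.9
tool_pos: [0.5293, 0.1034, 0.0808]
tool_rot: [-3.14, -0.0, 1.449]
contact_force: [-0.4, 0.6, -0.4]
opening: 0.0463
[0.52928034 0.10342131 0.08077167] [-0.4  0.6 -0.4]
time: 11.55
tool_pos: [0.5286, 0.1038, 0.082]
tool_rot: [-3.139, -0.0, 1.448]
contact_force: [-5.1, 0.4, 4.3]
opening: 0.01
```

View pics/wrist6.png

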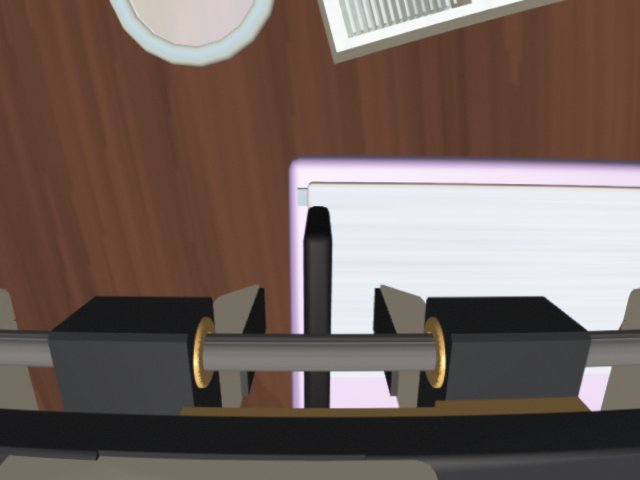

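The picture showed the tab centred between the jaws, and they have now closed on 10 mm as expected. Now the pull along -y of the tool.

```bash
python3 -m creep '[[[0,-0.2,0,0,0,0,-1],[0,-0.6,0,0,0,0,-1],[0,-1.1,0,0,0,0,-1],[0,-1.6,0,0,0,0,-1],[0,-2.1,0,0,0,0,-1],[0,-2.6,0,0,0,0,-1],[0,-3.1,0,0,0,0,-1],[0,-3.6,0,0,0,0,-1]]]'
python3 -m creep '[[[0,-0.5,0,0,0,0,-1],[0,-1,0,0,0,0,-1],[0,-1.5,0,0,0,0,-1],[0,-2,0,0,0,0,-1],[0,-2.4,0,0,0,0,-1],[0,-2.8,0,0,0,0,-1],[0,-3.1,0,0,0,0,-1],[0,-3.3,0,0,0,0,-1]]]'
```

```text
time: 12.35
tool_pos: [0.4925, 0.1084, 0.0821]
tool_rot: [-3.139, -0.001, 1.448]
contact_force: [4.0, 1.7, -4.3]
opening: 0.0099
time: 13.15
tool_pos: [0.4594, 0.1127, 0.0821]
tool_rot: [-3.139, -0.001, 1.448]
contact_force: [4.4, 3.3, -7.5]
opening: 0.0102
```

```bash
python3 -m creep '[[[0,-0.2,0,0,0,0,-1],[0,-0.5,0,0,0,0,-1],[0,-0.8,0,0,0,0,-1],[0,-1.1,0,0,0,0,-1],[0,-1.4,0,0,0,0,-1],[0,-1.7,0,0,0,0,-1],[0,-1.9,0,0,0,0,-1],[0,-1.9,0,0,0,0,-1]]]'
```

```text
time: 13.95
tool_pos: [0.4402, 0.1152, 0.0821]
tool_rot: [-3.139, -0.001, 1.448]
contact_force: [4.0, 3.0, -6.8]
opening: 0.01
```

```bash
python3 -m creep '[[[0,-0.1,0,0,0,0,-1],[0,-0.15,0,0,0,0,-1],[0,-0.15,0,0,0,0,-1]]]'
python3 -m creep '[[[0,0.15,0,0,0,0,-1],[0,0.15,0,0,0,0,-1]]]'
python3 -m creep '[[[0,0,0,0,0,0,0],[0,0,0,0,0,0,0],[0,0,0,0,0,0,0],[0,0,0,0,0,0,0],[0,0,0,0,0,0,0]]]'
```

```text
time: 14.25
tool_pos: [0.4393, 0.1153, 0.0821]
tool_rot: [-3.14, -0.001, 1.448]
contact_force: [6.0, 2.0, -8.3]
opening: 0.0099
time: 14.45
tool_pos: [0.4409, 0.1151, 0.0821]
tool_rot: [-3.14, -0.001, 1.448]
contact_force: [4.8, 2.0, -5.9]
opening: 0.01
time: 14.95
tool_pos: [0.4406, 0.115, 0.0821]
tool_rot: [-3.14, -0.001, 1.448]
contact_force: [0.5, -0.0, 0.0]
opening: 0.044
```

```bash
python3 -m creep '[[[0,0,-3,0,0,0,0],[0,0,-7,0,0,0,0],[0,0,-11,0,0,0,0],[0,0,-13,0,0,0,0],[0,0,-13,0,0,0,0]]]'
python3 - <<'E'
from h import *
P=robot.camera_params('wrist');cv2.imwrite('pics/wrist7.png',robot.read_camera('wrist')[:,:,::-1])
cv2.imwrite('pics/top7.png',robot.read_camera('top')[:,:,::-1])
cv2.imwrite('pics/side7.png',robot.read_camera('side')[:,:,::-1])
E
```

```text
time: 15.45
tool_pos: [0.4423, 0.115, 0.215]
tool_rot: [3.137, -0.002, 1.448]
contact_force: [0.4, 0.2, -0.2]
opening: 0.046
```

View pics/wrist7.png

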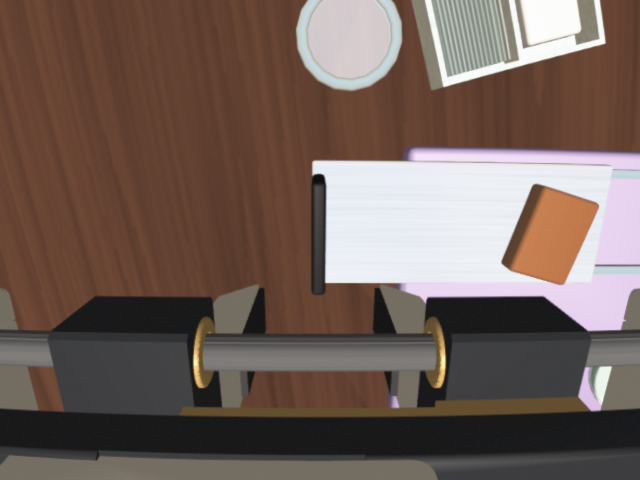

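View pics/side7.png

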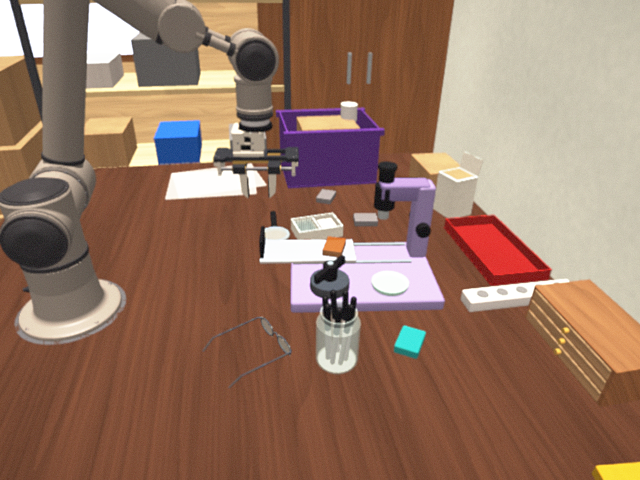

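View pics/top7.png

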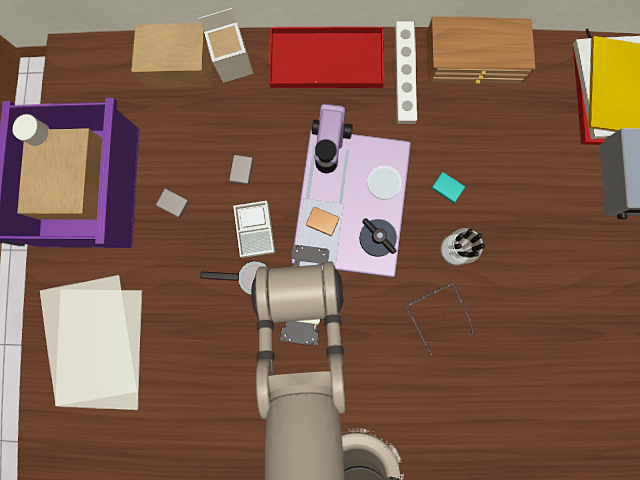

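The carriage is out with its tab at wrist (319,235), and the amber block is still on it at (551,234). The top view shows the jar, glasses, dish, magnifier and slide box where they were. I'll measure the tab and the bar once more.

Run:
```python
from h import *
P=robot.camera_params('wrist')
t=px2w(P,[[318,182],[319,291]],.1);print('tab',t.mean(0)[:2],'out',np.linalg.norm(t.mean(0)[:2]-[.529,.104]))
robot.read_camera('top');T=robot.camera_params('top')
m=robot.masks_of('top','knob_bar')
for d in m[:2]:
    ys,xs=np.nonzero(d['mask']);q=px2w(T,np.c_[xs,ys],.094)[:,:2];v=np.linalg.svd(q-q.mean(0),full_matrices=False)[2][0]
    print(d['score'],len(xs),q.mean(0),np.degrees(np.arctan2(v[1],v[0]))%180)
for l in ['specimen','jar','glasses','dish','magnifier','slide_box']:
    for d in robot.look_for('top',l)[:1]: print(l,round(d['score'],2),cam2w(T,d['centre']).round(3))
```

```text
tab [0.43962892 0.11811817] out 0.09047935194653914
0.94 361 [ 0.58466299 -0.04717388] 43.111676492932816
specimen 0.83 [0.622 0.092 0.068]
jar 0.71 [ 0.558 -0.242  0.1  ]
glasses 0.34 [0.488 0.285 0.007]
dish 0.81 [ 0.721 -0.068  0.048]
magnifier 0.66 [0.488 0.288 0.011]
slide_box 0.75 [0.605 0.259 0.03 ]
```

```bash
python3 -c "
from cell import robot
print(robot.observe()['contact_force'].round(1)); print(robot.hand_in())"
```

```text
[ 0.  -0.7 -0.8]
the job is handed in; nothing more can be done
None
```

I broke the knob loose and turned it anticlockwise to its stop, then gripped the tab, pulled the carriage out past its catch and let go. I handed the job in shortly after 15.5 s of the 56 s.

**Knob:** the last top view puts the bar 189° (3.30 rad) round, which matches the stop. A rougher wrist-view reading gave about 186–188°. The wrist moment briefly reached about 13 N m against the stop before I backed off, more than was needed. The net wrist force stayed low in every reading.

**Carriage:** the tab measures about 90 mm out, and it stayed out after I let go.

**Specimen and surroundings:** the amber block is still on the carriage plate and came along with it. In the pictures, the things standing around are where they were.

**Checks that disagreed:**
- **Knob axis:** the top and wrist cameras differed by about 4 mm on the knob axis, so I used a point in between.
- **Magnifier:** the network put it about 20 mm from its first reading. The arm partly covered it in that view.
- **Glasses:** the network's best guess was on the magnifier, with a low score. In the top and side pictures both things looked unmoved.

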